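# Fasten the hasp of the long type box

## Task

The long wooden box is ready to go back on the shelf: swing the steel hasp on its top over and down until it lies fully flat over its staple. Leave the hasp of the short square box standing open as it is.

Things in the scene. Friction and masses are not known exactly. Their poses are not given: they have to be found in the camera images.
- long_box: Shut wooden box, 320 mm long (y) x 170 deep (x) x 80 high, fast on the table; the other box is only 170 long. Origin: centre of underside; z up, -x its front (nearer the robot). On its flat top, on the middle line: the hasp and, in front of its hinge, a fixed upright steel eye (the staple), x -34 to -54, 5 wide, its top 19.5 above the box top, which comes up through the hasp's slot.
- long_hasp_hinge (a point): Middle of the hinge axis of the long box's hasp, fixed to the box: 84 mm above the table, 4 above the flat box top, 12 towards +x of the box's centre. Axes as the box's: y along the hinge axis, -x the side on which the hasp lies when closed, reaching 75 from here.
- long_hasp (a joint): Angle of the long box's hasp: steel strap 75 mm long from its axis, 36 wide, 4 thick, slotted (12 wide) from 44 to 68, solid before. 0 rad: flat over the staple, firm stop; pi/2: upright; more: leaning to the box's +x; stop at 2.6. Starts at 1.3 to 2.1. Stiff hinge (0.05 N m, 1 to 2 N of push): it stays where it is left, so bring it all the way down.
- square_hasp_tip (a point): Middle of the free end of an alike steel hasp on the short square box (170 x 170 x 80 mm high, fast on the table). That hasp stands open too, at its own angle of 1.3 to 2.1 rad, and is to be left as it is. The point moves with that hasp.

How it is judged:
At the end, for the whole second after the job is handed in: The long box's hasp lies over its staple within 0.17 rad (10 degrees) of flat and at rest, and the free end of the square box's hasp is within 20 mm of where it started (value of joint long_hasp below 0.17 rad and velocity of joint long_hasp between -0.1 and 0.1 rad/s and distance of square_hasp_tip from where it was at the start of the episode below 0.02 m); the robot touches nothing.
It fails at once if the square box's hasp is moved (its free end goes more than 20 mm from where it was) (distance of square_hasp_tip from where it was at the start of the episode above 0.02 m).
It also fails if it takes over 32 s, if anything falls off the work surface, if the arm or the gripper's body presses on something with over 40 N, if the wrist force passes 120 N, or if a joint passes its speed limit or range.

## Robot

A 6-joint arm with a two-finger parallel gripper is mounted at the origin on the work surface. World frame = base frame: x ahead of the robot, y to its left, z up, the work surface at z = 0. Lengths are in m, angles in rad, forces in N, time in s.
With the tool pointing down it reaches from about 0.4 to 0.825 m from the base axis. Payload 7 kg.
Tool frame: the origin (TCP) lies between the finger pads; the fingertips stand 19 mm ahead of it and the grasp point (between the pads) is the TCP; z points along the fingers, y is the direction in which the jaws open and shut (so a half turn about z gives the same grasp; the last joint's range is limited). The gripper opens to 85 mm and grips with 20 to 120 N. Pads are 22 mm wide; open, the fingers measure 114 mm over their backs; the gripper's body (76 mm by 85 mm) begins 54 mm behind the grasp point. The pads swing forward as they close: fully open they stand 13 mm farther back than shut.
Start: joints at [-0.843, 0.359, 0.012, 0, -1.224, -0.288], TCP at [0.287, -0.611, 0.25] pointing down, gripper open.
Joint ranges: [-3.07, 3.07], [-1.43, 2.12], [-1.02, 1.25], [-3.03, 1.67], [-3.05, -0], [-3.03, 3.03]. Speed limits (rad/s): [2.39, 2.39, 3.01, 3.14, 3.14, 3.14].

## Interface

Orientations are given as [roll, pitch, yaw] about the fixed x, y, z axes, in that order (R = Rz(yaw) Ry(pitch) Rx(roll)).
In Python, from rig import bot gives the robot as it stands.
- The arm moves only by the shell command python3 -m inch 'ROWS' [FORCE]. ROWS is JSON, a list that holds one entry, the list of rows, each a list of 7 numbers: the shift along the world's x, y, z in m, then the turn, a rotation vector about the world's x, y, z in degrees, then the gripper's target within -1 to 1 (fully open at 1, half-way at 0, shut at -1). In form: [[[dx, dy, dz, ax, ay, az, grip], ...]]. A call has 1 to 10 rows; each row is the pose to reach, as a shift and turn from the pose commanded when the call began; what a row does not reach only later rows make up. A row lasts 1/10 s, in which the tool goes at most 50 mm and 8.59 degrees, less where a joint would pass 70% of its speed; a pose out of reach is approached as far as the arm can. A call with a gripper value outside its range is refused whole. The fingers move at their own pace and stop on an object; FORCE is the grip in N (left out, the last holds). Time passes only in rows, so rows that repeat a pose let the fingers close. It gives the time, the measured TCP pose, the force and the opening at its end, in the units of the state.
- bot.get_state(): the state, without advancing time (a new reading comes with each control period).
- bot.get_image(name): name is "side" or "top" or "wrist"; returns the picture (400x640x3 uint8, blue, green, red); there is no depth.
- bot.camera_params(name): a dict with "vertical_fov" (degrees; the focal length in pixels is half the picture's height over the tangent of half this angle, whatever the lens; pixels are square), "cx", "cy" (the principal point, pixels), "k1" (the pictures are not rectified: a ray, as slopes to the right and down, at radius r is drawn at 1 + k1 r^2 times it, then the intrinsics apply), "view" (4x4, takes a point from world to camera coordinates). Camera axes: x right, y down, z forward; pixel columns grow to the right and rows downward; lengths in m; the calibration is good to about 2 mm. A picture is of the moment at which its call begins: read the wrist's pose just before it. camera_params takes no time and is no camera call; for the wrist camera it gives the pose at the moment of the call.
- bot.job_done(): hands the job in, once; it reports no verdict.
Trained networks look in the newest picture that a camera, given by its name, has taken for a name from the list of things; names that differ only in an ending like _2 or _b are one class to them, and where a whole thing is asked for, a point or a joint stands for the part that bears it (a point fixed in the world has none). Each returns a list of dicts, best first, with "confidence" (0 to 1); they miss things now and then, are a little off and sometimes report something else, mostly with a low value. They report only what shows in the picture. A call takes as long as a camera call.
- bot.silhouettes(camera, query): "region" (400x640 bool, what is visible of it) and "location" ([column, row] in pixels, amid what is visible of it).
The state is a dict: "time_s": time; "q": joint angles; "qvel": joint speeds; "joint_efforts": joint torques, N m; "eef_pos": TCP position; "eef_rot": TCP orientation; "contact_force": force on the tool from outside, world axes, zero at the start; "wrist_torque": the same for the moment, N m; "grip_width": finger opening in m.
Only numpy, scipy, OpenCV 4.12 (cv2) and the standard library are available. Lean on these libraries where they do the work, as an engineer would, in place of code of your own. Each camera call takes 0.05 s, during which the arm holds its last target.

## Working session

There is one attempt and no reset: what is moved stays moved. The work goes in short steps, Python scripts to look and compute and a shell command to move; the robot and the scene stay as the last step left them, time stands still between calls to the robot, and variables do not carry over. Pictures are saved under pics/ and viewed, and the job is handed in when it is done.

```bash
ls; mkdir -p pics
python3 - <<'E'
from rig import bot
import cv2
for n in ["top","side"]:
    cv2.imwrite(f"pics/{n}0.png",bot.get_image(n))
    p=bot.camera_params(n);print(n,p)
    for q in ["long_box","long_hasp","square_hasp_tip"]:
        try:
            for d in bot.silhouettes(n,q)[:2]: print(q,d["confidence"],d["location"],d["region"].sum())
        except Exception as e: print(q,e)
print(bot.get_state())
E
```

```text
pics
top {'vertical_fov': 56.51306858409764, 'cx': 323.94787396720653, 'cy': 195.12606132921067, 'k1': -0.06704709919371707, 'view': array([[-0.0201249 , -0.99971357, -0.01295219,  0.01885996],
       [-0.98491834,  0.02205041, -0.17160897,  0.52729806],
       [ 0.17184541,  0.00930323, -0.98508   ,  0.64923385],
       [ 0.        ,  0.        ,  0.        ,  1.        ]])}
long_box 0.62 [195.1, 207.3] 17515
long_hasp 0.57 [183.3, 200.1] 153
square_hasp_tip 0.73 [471.1, 183.1] 462
side {'vertical_fov': 44.4284738021299, 'cx': 313.4673182449467, 'cy': 199.50021296128352, 'k1': -0.13861016247652347, 'view': array([[-0.97977083, -0.20006406, -0.00484763,  0.50530412],
       [-0.14134045,  0.70892713, -0.6909741 ,  0.13220905],
       [ 0.1416757 , -0.6763111 , -0.72286326,  1.0143217 ],
       [ 0.        ,  0.        ,  0.        ,  1.        ]])}
long_box 0.88 [287.7, 320.2] 16908
long_hasp 0.47 [290.8, 289.1] 173
square_hasp_tip 0.62 [329.9, 121.7] 82
{'time_s': 0.4, 'q': array([-8.42873269e-01,  3.58713601e-01,  1.17758362e-02, -3.51825412e-05,
       -1.22408759e+00, -2.88105340e-01]), 'qvel': array([-5.25234329e-04, -4.55850877e-04,  1.42516780e-03,  7.54215500e-06,
       -1.27223736e-03, -7.62446734e-04]), 'joint_efforts': array([ 8.88987379e-04, -5.82274354e+01,  2.93283641e+01,  6.93293005e+00,
       -2.00450049e-03,  3.98051426e-06]), 'eef_pos': array([ 0.28734668, -0.61069693,  0.25016825]), 'eef_rot': array([ 3.14136367e+00, -3.33519165e-05, -2.70178689e+00]), 'contact_force': array([ 0.32360734, -0.10693905, -0.40423704]), 'wrist_torque': array([ 0.0541269 , -0.00302994,  0.00214564]), 'grip_width': 0.08534478781384768}
```

View pics/top0.png

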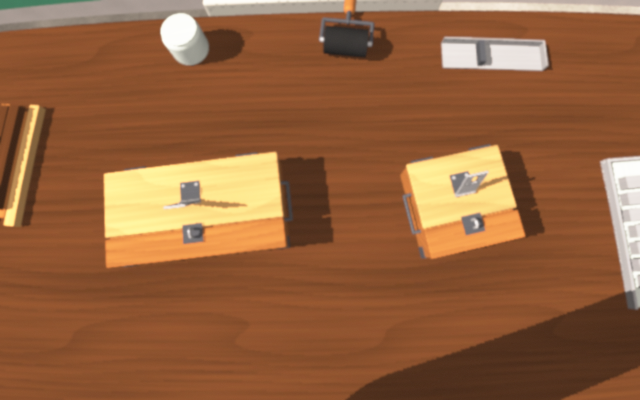

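View pics/side0.png

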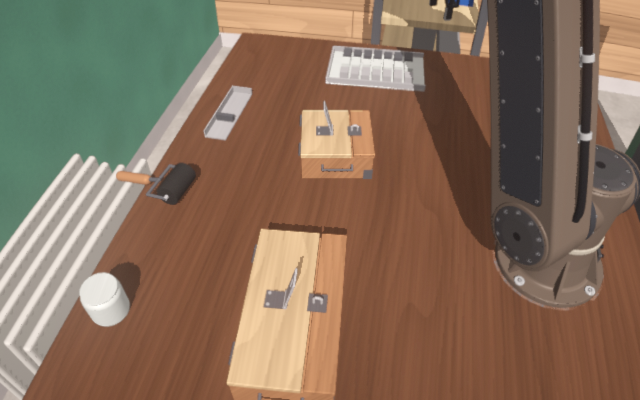

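```bash
cat > h.py <<'E'
import numpy as np, cv2
from rig import bot
def cam(n):
    p=bot.camera_params(n); f=200/np.tan(np.radians(p["vertical_fov"]/2)); return p,f
def proj(n,P):
    p,f=cam(n); P=np.atleast_2d(P); c=P@p["view"][:3,:3].T+p["view"][:3,3]
    s=c[:,:2]/c[:,2:]; r2=(s**2).sum(1,keepdims=True); s=s*(1+p["k1"]*r2); return s*f+[p["cx"],p["cy"]]
def ray(n,uv):
    p,f=cam(n); d=(np.array(uv,float)-[p["cx"],p["cy"]])/f; s=d.copy()
    for _ in range(20): s=d/(1+p["k1"]*(s**2).sum())
    R=p["view"][:3,:3]; t=p["view"][:3,3]; return -R.T@t, R.T@np.array([s[0],s[1],1])
def onz(n,uv,z):
    o,d=ray(n,uv); return o+d*(z-o[2])/d[2]
E
python3 - <<'E'
from h import *
from scipy.optimize import minimize
reg={n:None for n in ["top","side"]}
for n in reg:
    cv2.imread
    bot.get_image(n); reg[n]=bot.silhouettes(n,"long_box")[0]["region"]; print(n,-cam(n)[0]["view"][:3,:3].T@cam(n)[0]["view"][:3,3])
def corners(v):
    x,y,a=v; c=np.array([[sx*.085,sy*.16,z] for z in (0,.08) for sx,sy in((-1,-1),(1,-1),(1,1),(-1,1))])
    R=np.array([[np.cos(a),-np.sin(a),0],[np.sin(a),np.cos(a),0],[0,0,1]]); return c@R.T+[x,y,0]
def cost(v):
    t=0
    for n in reg:
        h=cv2.convexHull(proj(n,corners(v)).astype(np.float32))
        m=np.zeros((400,640),np.uint8); cv2.fillConvexPoly(m,np.round(h*16).astype(np.int32),1,shift=4)
        m=m>0; t+=1-(m&reg[n]).sum()/(m|reg[n]).sum()
    return t
p0=onz("top",(195,207),.06); print(p0)
best=min((minimize(cost,[p0[0],p0[1],a],method="Nelder-Mead",options=dict(initial_simplex=[[p0[0]+i,p0[1]+j,a+k] for i,j,k in((0,0,0),(.02,0,0),(0,.02,0),(0,0,.1))])) for a in (-.1,0.05,.15)),key=lambda r:r.fun)
print(best.x,best.fun)
v=best.x;a=v[2]
def B(p): return np.array([v[0]+np.cos(a)*p[0]-np.sin(a)*p[1],v[1]+np.sin(a)*p[0]+np.cos(a)*p[1],p[2]])
print("hinge",B((.012,0,.084)),"staple",B((-.044,0,.09)))
for n in reg:
    im=cv2.imread(f"pics/{n}0.png")
    c=proj(n,corners(v))
    for i in range(4):
        for A,C in((i,(i+1)%4),(4+i,4+(i+1)%4),(i,4+i)): cv2.line(im,tuple(int(t) for t in c[A].round()),tuple(int(t) for t in c[C].round()),(0,255,0),1)
    pts=[(B((.012-.075*-np.sin(q-np.pi/2)*1,0,.084)) ) for q in ()]
    h=B((.012,0,.084))
    cols=[(255,0,0),(0,0,255),(255,0,255)]
    for q,cl in zip((1.3,1.7,2.1),cols):
        for s in(-.018,.018):
            A,C=proj(n,[B((.012,s,.084)),B((.012-.075*np.cos(q),s,.084+.075*np.sin(q)))])
            cv2.line(im,tuple(int(t) for t in A.round()),tuple(int(t) for t in C.round()),cl,1)
    u=proj(n,B((-.044,0,.0995)))[0].round(); cv2.circle(im,(int(u[0]),int(u[1])),2,(255,255,0),-1)
    u,w=[int(t) for t in proj(n,h)[0]]
    im=im[w-80:w+80,u-110:u+110] 
    cv2.imwrite(f"pics/{n}_ov.png",cv2.resize(im,None,fx=3.5,fy=3.5,interpolation=cv2.INTER_CUBIC))
E
```

```text
top [0.40815723 0.00118745 0.73028063]
side [0.37006399 0.69336363 0.82701844]
[0.5082074  0.24543546 0.06      ]
[0.50317109 0.24608947 0.10000722] 0.04173595473495484
hinge [0.51511114 0.24728756 0.084     ] staple [0.45939094 0.24169648 0.09      ]
```

View pics/top_ov.png

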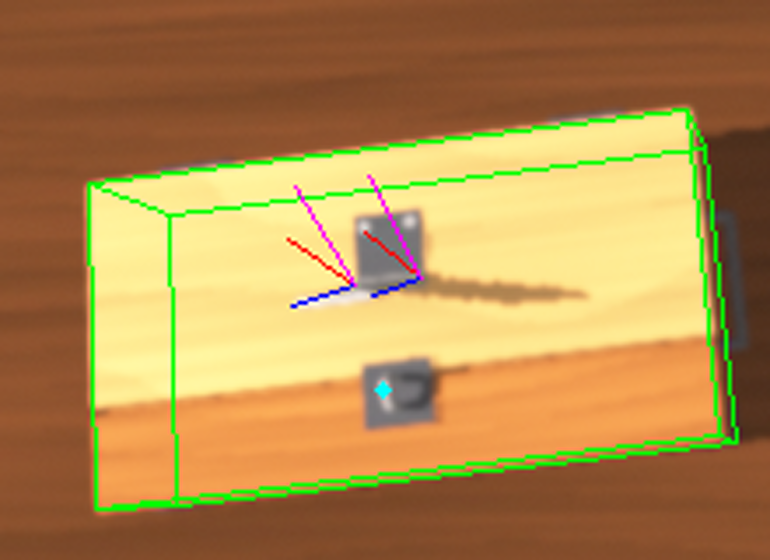

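View pics/side_ov.png

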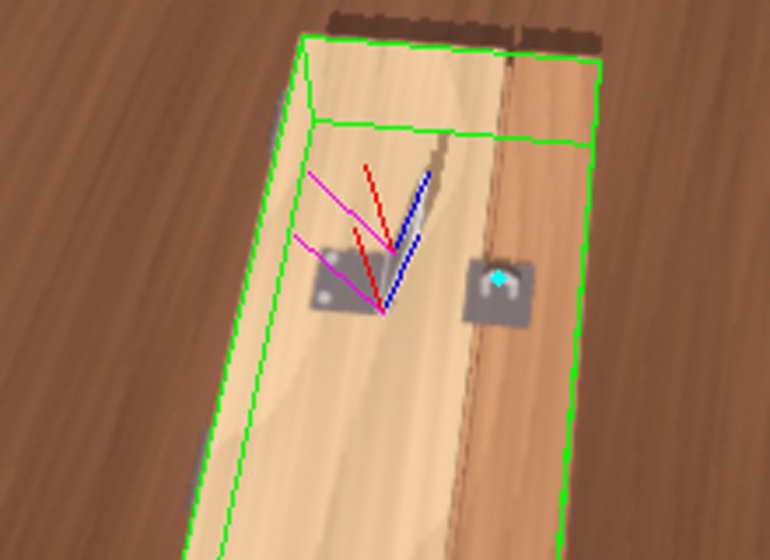

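```bash
python3 -m inch '[[[0.14,0.43,0,0,0,-10,-1],[0.14,0.43,0,0,0,-10,-1],[0.14,0.43,0,0,0,-10,-1],[0.14,0.43,0,0,0,-10,-1],[0.14,0.43,0,0,0,-10,-1],[0.14,0.43,0,0,0,-10,-1],[0.14,0.43,0,0,0,-10,-1],[0.14,0.43,0,0,0,-10,-1],[0.14,0.43,0,0,0,-10,-1],[0.14,0.43,0,0,0,-10,-1]]]' 40
```

```text
time_s: 1.6
eef_pos: [0.429, -0.1765, 0.251]
eef_rot: [-3.141, 0.002, -2.871]
contact_force: [-0.8, 0.5, 1.2]
grip_width: 0.0004
```

```bash
python3 -m inch '[[[0.133,0.432,0,0,0,-9.5,-1],[0.133,0.432,0,0,0,-9.5,-1],[0.133,0.432,0,0,0,-9.5,-1],[0.133,0.432,0,0,0,-9.5,-1],[0.133,0.432,0,0,0,-9.5,-1],[0.133,0.432,0,0,0,-9.5,-1],[0.133,0.432,0,0,0,-9.5,-1],[0.133,0.432,0,0,0,-9.5,-1],[0.133,0.432,0,0,0,-9.5,-1],[0.133,0.432,0,0,0,-9.5,-1]]]'
python3 -m inch '[[[0,0,0,0,0,0,-1],[0,0,0,0,0,0,-1]]]'
python3 - <<'E'
from h import *
for n in ["side","wrist"]: cv2.imwrite(f"pics/{n}1.png",bot.get_image(n))
s=bot.get_state();print(s["eef_pos"],s["eef_rot"],s["q"])
E
```

```text
time_s: 2.6
eef_pos: [0.5616, 0.2552, 0.2493]
eef_rot: [-3.141, -0.0, -3.04]
contact_force: [-1.5, -1.4, -0.8]
grip_width: 0.0002
time_s: 2.8
eef_pos: [0.5602, 0.2505, 0.25]
eef_rot: [-3.141, -0.001, -3.042]
contact_force: [0.4, -1.6, -0.3]
grip_width: -0.0002
[0.56023274 0.24994313 0.25060596] [ 3.14148770e+00  1.47075026e-04 -3.04321373e+00] [ 7.37627756e-01  2.58124287e-01 -1.30263916e-01  3.80137673e-06
 -1.18222748e+00 -2.21004659e+00]
```

View pics/side1.png

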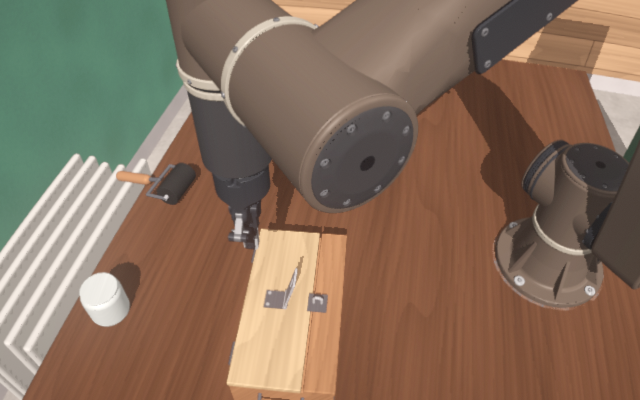

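View pics/wrist1.png

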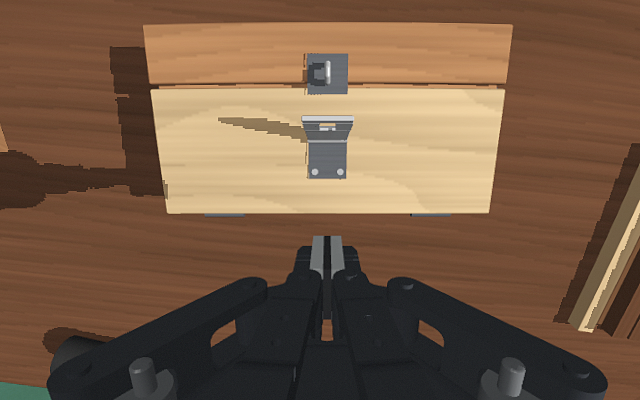

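```bash
python3 - <<'E'
from h import *
print(onz("wrist",(328,140),.084),onz("wrist",(326,64),.0995), onz("wrist",(328,118),.157))
E
python3 -m inch '[[[0,0,-0.05,0,0,0,-1],[0,0,-0.09,0,0,0,-1],[0,0,-0.107,0,0,0,-1],[0,0,-0.107,0,0,0,-1],[0,0,-0.107,0,0,0,-1]]]'
```

```text
[0.51605845 0.24620956 0.084     ] [0.45374024 0.23828973 0.0995    ] [0.49587393 0.24387298 0.157     ]
time_s: 3.4
eef_pos: [0.5609, 0.2506, 0.1444]
eef_rot: [3.141, 0.001, -3.043]
contact_force: [0.9, -0.9, 0.2]
grip_width: 0.0001
```

```bash
python3 -m inch '[[[-0.02,-0.002,0,0,0,0,-1],[-0.039,-0.004,0,0,0,0,-1],[-0.046,-0.0046,-0.002,0,0,0,-1],[-0.054,-0.0054,-0.004,0,0,0,-1],[-0.059,-0.0059,-0.008,0,0,0,-1],[-0.064,-0.0064,-0.012,0,0,0,-1],[-0.064,-0.0064,-0.012,0,0,0,-1]]]'
python3 - <<'E'
from h import *
for n in ["side","wrist"]: cv2.imwrite(f"pics/{n}2.png",bot.get_image(n))
a=cv2.imread("pics/side2.png")[200:400,190:410];cv2.imwrite("pics/side2c.png",cv2.resize(a,None,fx=3,fy=3))
E
```

```text
time_s: 4.1
eef_pos: [0.4958, 0.2447, 0.1307]
eef_rot: [-3.141, -0.001, -3.042]
contact_force: [-0.9, -0.9, 0.1]
grip_width: 0.0002
```

View pics/side2c.png

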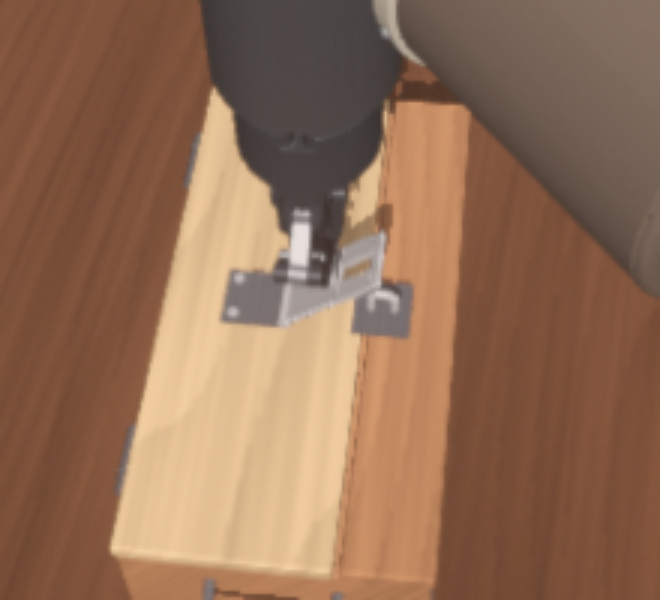

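View pics/wrist2.png

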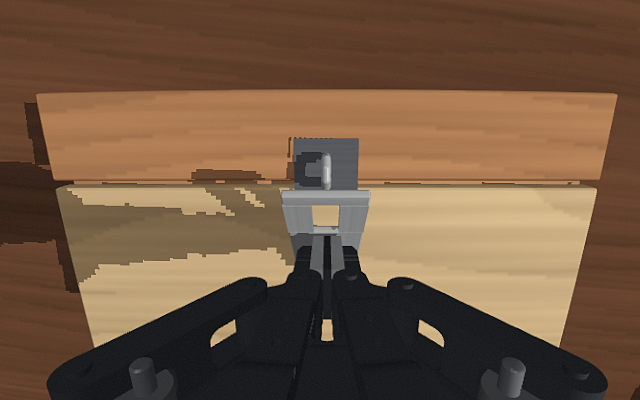

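The hasp has swung to about 45°. In the wrist view the fingers are behind its solid part (column 328), and the staple at (326,170) is in line with the slot. I'll keep pressing down.

```bash
python3 -m inch '[[[-0.004,-0.0004,-0.006,0,0,0,-1],[-0.006,-0.0006,-0.012,0,0,0,-1],[-0.007,-0.0007,-0.017,0,0,0,-1],[-0.007,-0.0007,-0.021,0,0,0,-1],[-0.006,-0.0006,-0.024,0,0,0,-1],[-0.006,-0.0006,-0.025,0,0,0,-1],[-0.006,-0.0006,-0.025,0,0,0,-1]]]'
```

```text
time_s: 4.9
eef_pos: [0.4904, 0.2442, 0.106]
eef_rot: [-3.141, -0.0, -3.042]
contact_force: [0.3, 0.3, 0.2]
grip_width: -0.0003
```

```bash
python3 -m inch '[[[0,0,-0.001,0,0,0,-1],[0,0,-0.002,0,0,0,-1],[0,0,-0.002,0,0,0,-1]]]'
python3 - <<'E'
from h import *
for n in ["side","wrist"]: cv2.imwrite(f"pics/{n}3.png",bot.get_image(n))
a=cv2.imread("pics/side3.png")[200:400,190:410];cv2.imwrite("pics/side3c.png",cv2.resize(a,None,fx=3,fy=3))
E
```

```text
time_s: 5.2
eef_pos: [0.4906, 0.2444, 0.1051]
eef_rot: [3.141, 0.001, -3.042]
contact_force: [-2.3, -0.7, 6.3]
grip_width: -0.0
```

View pics/side3c.png

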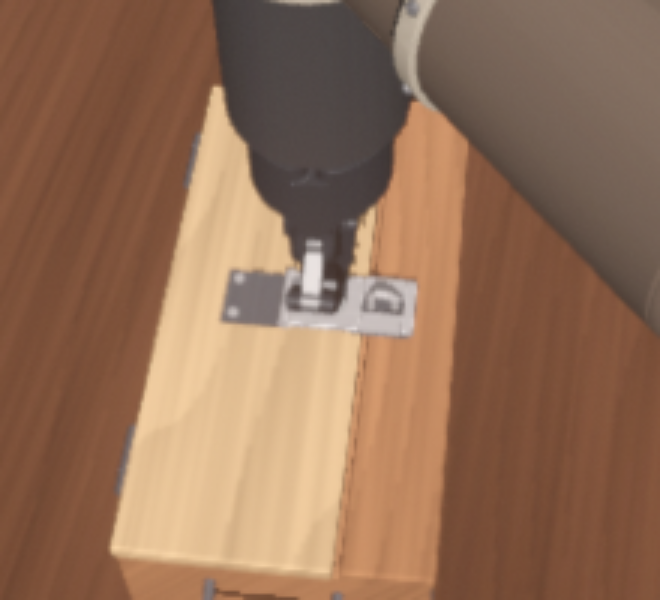

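The strap lies flat with the staple up through its slot. Contact is at z = 0.086, which matches the closed strap's top. I'll press once more, then lift clear.

```bash
python3 -m inch '[[[0,0,-0.001,0,0,0,-1],[0,0,-0.001,0,0,0,-1]]]'
python3 -m inch '[[[0,0,0.03,0,0,0,-1],[0,0,0.07,0,0,0,-1],[0.03,0,0.12,0,0,0,-1],[0.08,0,0.15,0,0,0,-1],[0.08,0,0.15,0,0,0,-1],[0.08,0,0.15,0,0,0,-1],[0.08,0,0.15,0,0,0,-1]]]'
python3 - <<'E'
from h import *
for n in ["side","wrist"]: cv2.imwrite(f"pics/{n}4.png",bot.get_image(n))
a=cv2.imread("pics/side4.png")[90:390,190:410];cv2.imwrite("pics/side4c.png",cv2.resize(a,None,fx=2,fy=2))
s=bot.get_state();print(s["eef_pos"],s["contact_force"],abs(s["qvel"]).max())
E
```

```text
time_s: 5.5
eef_pos: [0.4906, 0.2444, 0.1049]
eef_rot: [3.141, 0.001, -3.042]
contact_force: [-5.5, -1.6, 15.3]
grip_width: 0.0001
time_s: 6.2
eef_pos: [0.5698, 0.2439, 0.2524]
eef_rot: [-3.141, -0.001, -3.043]
contact_force: [0.6, -0.0, -1.7]
grip_width: -0.0
[0.56919762 0.24393594 0.25220466] [-0.07988279  0.4032783   0.67199863] 0.003576128104131956
```

View pics/side4c.png

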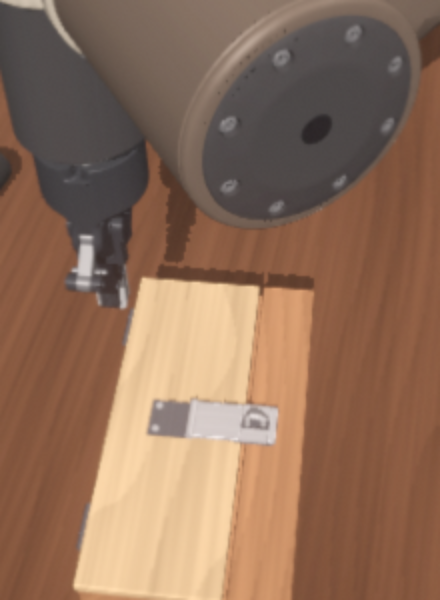

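View pics/wrist4.png

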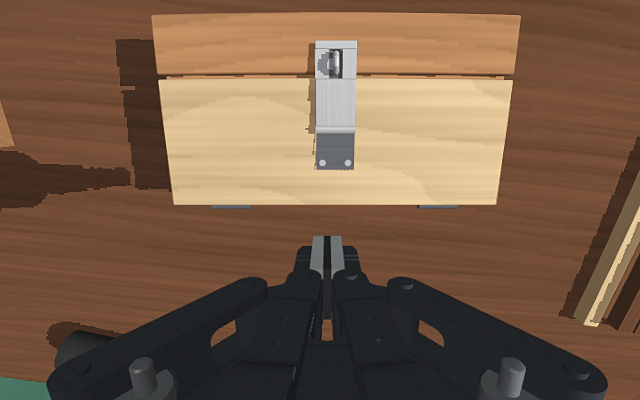

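The hasp lies flat: in the wrist view the strap runs from row 40 to row 130, with the staple up through its slot at (335,64). The gripper is clear of everything.

```bash
python3 -c "
from rig import bot
print(bot.job_done())"
```

```text
the job is handed in; nothing more can be done
None
```

The long box's hasp now lies flat over its staple, and I handed the job in at about 6.3 s of the 32 s allowed. I located the box and hasp with the top and side cameras. With the gripper shut, I pushed the hasp over from behind and pressed it down against its stop.

- **Closed position:** the fingertips stopped at z ≈ 0.086 m, which is the height of the flat strap's top. The press reached about 15 N upward (16 N in all). After I lifted clear, the side and wrist pictures both showed the strap flat with the staple up through its slot.
- **Arm at the end:** it was clear of everything, with about 0.8 N on the force sensor (noise level) and almost no joint movement.
- **Square box:** I never went near its hasp; the arm passed it only once, at a TCP height of 0.25 m. I didn't take a final picture of it, because the arm blocked the side view.
- **Measurements:** the hinge position from the wrist camera matched the box fit to about 1.5 mm. A rough reading of the staple's top was about 6 mm off, but the hasp closed over it without trouble. No check failed.

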